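# Free the ratchet pawl and press the stopper home

### The job

The arm of the bench stopper press is held up by its ratchet. With closed fingertips press the black thumb tab of the pawl all the way down, so that the pawl swings clear of the teeth, and only then push the press arm down by the pad at its end as far as it goes, so that its foot presses the cork home in the little bottle; then let go and leave pawl and arm down. Only push: do not raise the arm, do not touch the cork in the bottle with the robot, and leave the things standing around where they are.

Things in the scene. Friction and masses are not known exactly. Their poses are not given: they have to be found in the camera images.
- press: Bench stopper press, fixed. Grey base 262 x 84 mm, top 14 mm above the counter. Origin on the counter under the arm's hinge; x axis towards the pawl's thumb tab, -x along the arm, z up. At x = -82 mm a glass bottle (38 mm wide) with the cork, at x = -119 mm a rest post 82 mm high. Hinge cheeks at y = +-15 mm, x = -13 to +13 mm, 102 mm high.
- hinge (a point): Centre of the arm's hinge, 90 mm above the press's origin; hinge line along the press's y axis. The toothed ratchet wheel round it has 40 mm tip radius, 12 mm thick; the teeth on the tab's side rise as the arm goes down.
- press_arm (a joint): Arm angle, rad, growing downwards: 0 = pointing up 0.75 rad above level, 0.75 = level, at its end stop. Starts at 0 to 0.1. Pawl in the teeth: blocked at about 0.15 (0.2 if pushed hard). Pawl out: it stays where it is left and takes about 3 N at the pad to move, about 6 N at the end where the foot meets the cork. It can be raised to -0.15, which is a fault.
- pad (a point): Centre of the upper face of the black hand pad at the arm's end, 168 mm from the hinge along the arm and 10 mm above its centre line. Pad 52 mm along the arm, 50 mm wide, 10 mm thick. It travels in an arc round the hinge from about 0.21 m height to 0.10 m. Axes: -x outwards along the arm, z out of the upper face.
- pawl (a joint): Angle of the pawl, rad: 0 engaged in the teeth (start), grows as its thumb tab is pressed down, 0.32 at its end stop. It is clear of the teeth above about 0.16. A stiff pivot, no spring: it takes about 2 N at the tab and stays where it is left.
- tab (a point): Centre of the upper face of the pawl's black thumb tab: 36 mm (press x) x 30 mm, 8 mm thick; at the start 104 mm from the press's origin along x and 75 mm above the counter. The pawl turns about a line along y through the point 26 mm along x and 36 mm up: the tab goes down about 25 mm and outwards (+x) about 9 mm.
- stopper (a joint): How far the cork has been pressed into the bottle, m: 0 at the start, about 0.010 when the arm is at its end stop, 0.012 at most. The cork resists with about 5 N and stays where it is left.
- stopper_top (a point): Centre of the cork's top face, 75 mm above the counter at the start, about 65 mm when pressed home. The cork is 26 mm across; not to be touched by the robot.
- cork_small: Bystander, loose: plain cork, 22 dia x 22 mm high, standing on the counter just behind the base of the press; origin under its centre.
- cork_large: Bystander, loose: plain cork, 26 dia x 26 mm high, standing on the counter just behind the base of the press; origin under its centre.
- tweezers: Bystander, loose: steel tweezers 122 mm long, 9 mm high, lying near the counter's front edge; origin under the centre, long axis its y.
- flask: Bystander, loose: glass conical flask 62 dia x 103 mm high; origin under its centre.
- bottle: Bystander, loose: small round brown bottle with a black cap, 50 dia x 92 mm high; origin under its centre.
- bottle_white: Bystander, loose: square white bottle with a black cap, 56 x 56 x 123 mm high; origin under its centre.
- matchbox: Bystander, loose: matchbox 36 x 54 x 15 mm high; origin under its centre.

How it is judged:
By the outcome, as a careful person would: the job done as asked, in the order asked, and still so for the second after the job is handed in, with the robot touching nothing.
It also fails if it takes over 43 s, if anything falls off the work surface, if the arm or the gripper's body presses on something with over 40 N, if the wrist force passes 120 N, or if a joint passes its speed limit or range.

### The arm

A 6-joint arm with a two-finger parallel gripper is mounted at the origin on a cart in front of the work surface, level with it; the furniture and walls round the work are solid. World frame = base frame: x ahead of the robot, y to its left, z up, the work surface at z = 0. Lengths are in mm, angles in rad, forces in N, time in s.
With the tool pointing down it reaches from about 300 to 775 mm from the base axis. Payload 14.6 kg.
Tool frame: the origin (TCP) lies between the finger pads; the fingertips stand 25 mm ahead of it and the grasp point (between the pads) lies 6 mm ahead of it; z points along the fingers, x is the direction in which the jaws open and shut, and the axes are right-handed (so a half turn about z gives the same grasp; the last joint's range is limited). The gripper opens to 94 mm and grips with 3 to 60 N. Pads are 16 mm wide; open, the fingers measure 119 mm over their backs; the gripper's body (75 mm by 177 mm) begins 78 mm behind the grasp point.
Start: joints at [1.162, 0.3, 1.521, -0, 1.321, -0.067], TCP at [184.348, 518.175, 230.446] pointing down, gripper open.
Joint ranges: [-3.03, 3.03], [-0.79, 2.21], [0.23, 2.52], [-1.04, 4.18], [0, 3.07], [-2.55, 2.55]. Speed limits (rad/s): [2.22, 2.22, 2.57, 3.14, 3.14, 3.14].

### API

Orientations are given as [roll, pitch, yaw] about the fixed x, y, z axes, in that order (R = Rz(yaw) Ry(pitch) Rx(roll)).
In Python, from cell import manip gives the robot as it stands.
- The arm moves only by the tool apply_moves, never from a script. Its argument "series" is a list of rows, each a list of 3 entries, a list of its own where there are three numbers: the shift along the world's x, y, z in cm, then the turn, a rotation vector about the world's x, y, z in rad, then the opening in per cent of the stroke, from 0 (shut) to 100 (fully open). A call has exactly 10 rows; each row is the pose to reach, as a shift and turn from the pose commanded when the call began; what a row does not reach only later rows make up. A row lasts 1/8 s, in which the tool goes at most 62.5 mm and 10.7 degrees, less where a joint would pass 70% of its speed; a pose out of reach is approached as far as the arm can. A call with a gripper value outside its range is refused whole. The fingers move at their own pace and stop on an object; "grip_force" is the grip in N (left out, the last holds). Time passes only in rows, so rows that repeat a pose let the fingers close, or fill a call up. It gives the time, the measured TCP pose, the force and the opening at its end, in the units of the state.
- manip.read_state(): the state, without advancing time (a new reading comes with each control period).
- manip.camera(name): name is "scene" or "top"; returns (picture, depth): 400x640x3 uint8, red, green, blue; 400x640 float32, mm along the optical axis (not along the pixel's ray), 0 where there is no reading.
- manip.camera_info(name): a dict with "intrinsics" (3x3 intrinsics, pixels), "extrinsics" (4x4, takes a point from world to camera coordinates). Camera axes: x right, y down, z forward; pixel columns grow to the right and rows downward; lengths in mm; the calibration is good to about 2 mm. A picture is of the moment at which its call begins. camera_info takes no time and is no camera call.
- manip.sign_off(): hands the job in, once; it reports no verdict.
The state is a dict: "clock": time; "joints": joint angles; "qd": joint speeds; "effort": joint torques, N m; "eef_pos": TCP position; "eef_rot": TCP orientation; "wrist_force": force on the tool from outside, world axes, zero at the start; "moment": the same for the moment, N m; "finger_gap": finger opening in mm.
Only numpy, scipy, OpenCV 4.12 (cv2) and the standard library are available. Lean on these libraries where they do the work, as an engineer would, in place of code of your own. Each camera call takes 0.05 s, during which the arm holds its last target.

## Working session

There is one attempt and no reset: what is moved stays moved. The work goes in short steps, Python scripts to look and compute and a tool call to move; the robot and the scene stay as the last step left them, time stands still between calls to the robot, and variables do not carry over. Pictures are saved under pics/ and viewed, and the job is handed in when it is done.

Besides the shell and the picture viewer there is one more tool, called after ">>>" as name(argument=value, ...), one argument or row to a line, values as JSON. apply_moves: Moves the arm, as the interface text tells. Its arguments: {"type":"object","properties":{"series":{"type":"array","items":{"type":"array"}},"grip_force":{"type":"number"}},"required":["series"]}

```bash
mkdir -p pics; python3 - <<'E'
from cell import manip
import cv2,numpy as np
for n in("scene","top"):
    p,d=manip.camera(n); cv2.imwrite(f"pics/{n}0.png",p[:,:,::-1]); np.savez(f"{n}0.npz",p=p,d=d)
    i=manip.camera_info(n); print(n,np.round(i["intrinsics"],1).tolist(),np.round(i["extrinsics"],3).tolist())
print(manip.read_state())
E
```

```text
scene [[362.6, 0.0, 324.0], [0.0, 362.6, 200.6], [0.0, 0.0, 1.0]] [[0.716, -0.698, -0.026, -370.781], [-0.297, -0.271, -0.916, 281.259], [0.632, 0.663, -0.401, 1001.59], [0.0, 0.0, 0.0, 1.0]]
top [[436.4, 0.0, 322.6], [0.0, 436.4, 204.4], [0.0, 0.0, 1.0]] [[-0.025, -1.0, -0.011, 2.107], [-0.995, 0.026, -0.091, 539.323], [0.092, 0.008, -0.996, 1588.211], [0.0, 0.0, 0.0, 1.0]]
{'clock': 0.1, 'joints': array([ 1.16239420e+00,  3.00454906e-01,  1.52151949e+00, -3.17763893e-06,
        1.32070560e+00, -6.66329186e-02]), 'qd': array([ 0.00069608, -0.00312552, -0.00123772,  0.00025725, -0.00131332,
        0.0017932 ]), 'effort': array([ 4.39002915e-04, -5.32646549e+01, -3.53281581e+01,  7.08582276e-02,
        2.36070558e-02, -1.01256637e-04]), 'eef_pos': array([184.27134765, 517.98795699, 229.9212533 ]), 'eef_rot': array([-3.14152333e+00,  1.08513845e-03,  1.22902795e+00]), 'wrist_force': array([-0.95951497,  0.27075125,  0.1427491 ]), 'moment': array([-0.03848152,  0.02716685, -0.00050468]), 'finger_gap': 94.14917516191056}
```

View pics/scene0.png

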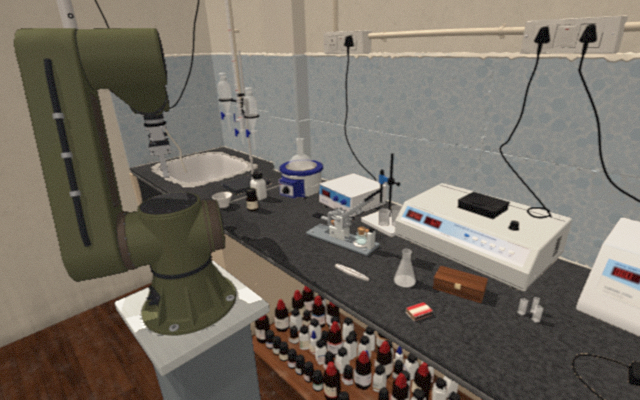

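View pics/top0.png

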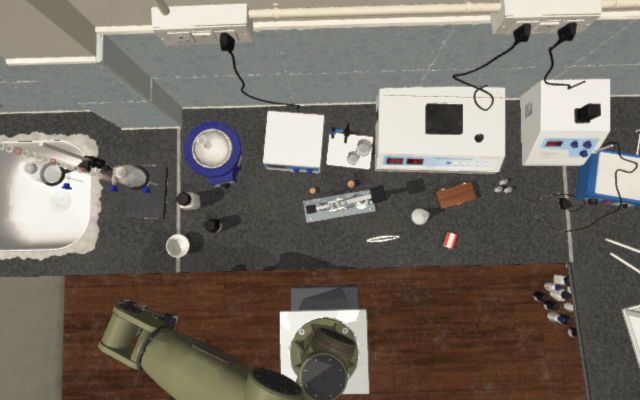

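```bash
python3 - <<'E'
import cv2,numpy as np
a=cv2.imread("pics/scene0.png")[180:265,290:400]; cv2.imwrite("pics/s0z.png",cv2.resize(a,None,fx=7,fy=7,interpolation=2))
a=cv2.imread("pics/top0.png")[165:245,290:440]; cv2.imwrite("pics/t0z.png",cv2.resize(a,None,fx=5.3,fy=5.3,interpolation=2))
E
```

```text
(no output)
```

View pics/s0z.png

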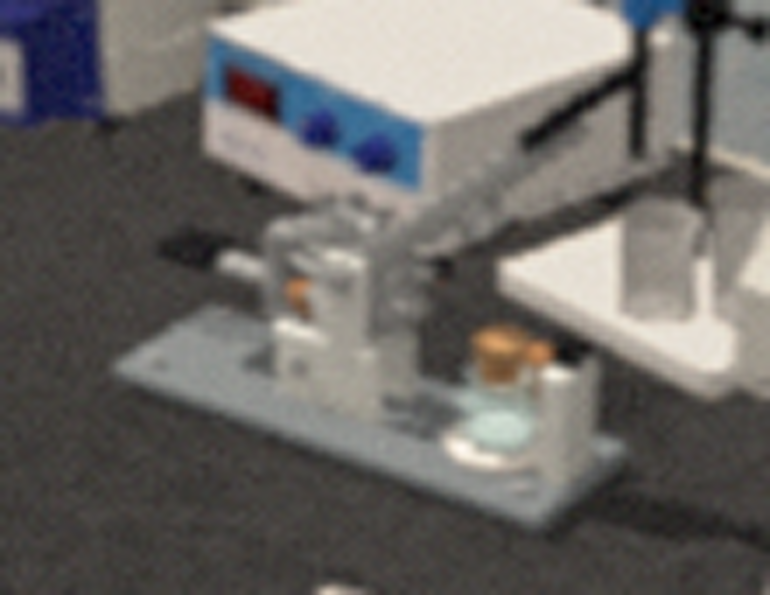

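View pics/t0z.png

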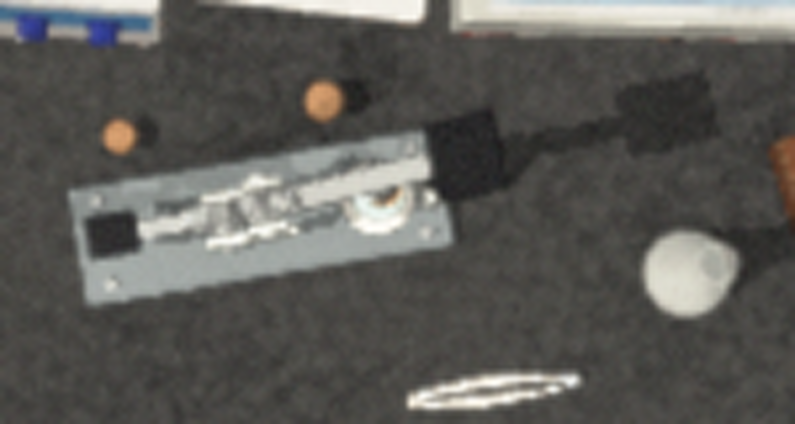

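```bash
cat > h.py <<'E'
from cell import manip
import cv2,numpy as np
def cast(n,u,v,z):
    i=manip.camera_info(n);K=np.array(i["intrinsics"]);E=np.array(i["extrinsics"])
    R=E[:3,:3];c=-R.T@E[:3,3];r=R.T@np.linalg.inv(K)@[u,v,1]
    return c+r*(z-c[2])/r[2]
def proj(n,P):
    i=manip.camera_info(n);K=np.array(i["intrinsics"]);E=np.array(i["extrinsics"])
    q=K@(E[:3,:3]@np.asarray(P,float)+E[:3,3]);return q[:2]/q[2]
E
python3 - <<'E'
from h import *
z=np.load("top0.npz");p=z["p"].astype(int);d=z["d"]
R,G,B=p[...,0],p[...,1],p[...,2]
sub=np.zeros(R.shape,bool);sub[184:225,300:380]=1
m=(sub&(R+G+B>240)).astype(np.uint8)  # base & metal
m=cv2.morphologyEx(m,cv2.MORPH_OPEN,np.ones((2,2)))
n,l,s,c=cv2.connectedComponentsWithStats(m);k=1+s[1:,4].argmax();print(s[1:])
ys,xs=np.nonzero(l==k)
# corners by eye from zoom
f=5.3
q=np.array([[70,190],[88,305],[453,243]])/f+[290,165]-0.4
C=[cast("top",u,v,14) for u,v in q];print(np.round(C,1))
print(np.linalg.norm(C[0]-C[1]),np.linalg.norm(C[1]-C[2]))
ax=C[1]-C[2];print("yaw",np.arctan2(ax[1],ax[0]))
# black tab, pad
for nm,(x0,x1,y0,y1),zz in(("tab",(303,320,200,218),75),("pad",(366,388,183,206),212)):
    mm=(R+G+B)[y0:y1,x0:x1]<75
    n,l,s,c=cv2.connectedComponentsWithStats(mm.astype(np.uint8));k=1+s[1:,4].argmax()
    u,v=c[k]+[x0,y0];dd=d[y0:y1,x0:x1][l==k]
    r=cv2.minAreaRect(np.argwhere(l==k)[:,::-1].astype(np.float32))
    print(nm,s[k],(u,v),cast("top",u,v,zz),np.median(dd),r)
    # depth -> z
    E=np.array(manip.camera_info("top")["extrinsics"]);K=np.array(manip.camera_info("top")["intrinsics"])
    pc=np.linalg.inv(K)@[u,v,1]*np.median(dd);print("depth pt",E[:3,:3].T@(pc-E[:3,3]))
E
```

```text
[[ 348  185    7    4   24]
 [ 310  188    7    7   40]
 [ 303  190   74   34 1579]]
[[ 556.7   61.7   14. ]
 [ 475.6   50.8   14. ]
 [ 512.4 -205.8   14. ]]
81.90929040676026 259.18509760606963
yaw 1.7132886226996469Traceback (most recent call last):
  File "<stdin>", line 18, in <module>
ValueError: attempt to get argmax of an empty sequence
```

```bash
python3 - <<'E'
from h import *
z=np.load("top0.npz");p=z["p"].astype(int);d=z["d"]
S=p.sum(2)
print(S[203:216,304:320]);print(S[184:206,366:388])
for nm,(x0,x1,y0,y1),zz,th in(("tab",(303,320,202,216),75,200),("pad",(366,388,183,206),212,150)):
    mm=S[y0:y1,x0:x1]<th
    n,l,s,c=cv2.connectedComponentsWithStats(mm.astype(np.uint8));k=1+s[1:,4].argmax()
    u,v=c[k]+[x0,y0];dd=d[y0:y1,x0:x1][l==k]
    r=cv2.minAreaRect(np.argwhere(l==k)[:,::-1].astype(np.float32))
    print(nm,s[k],(u,v),cast("top",u,v,zz),np.median(dd),r)
    E=np.array(manip.camera_info("top")["extrinsics"]);K=np.array(manip.camera_info("top")["intrinsics"])
    pc=np.linalg.inv(K)@[u,v,1]*np.median(dd);print("depth pt",E[:3,:3].T@(pc-E[:3,3]))
E
```

```text
[[423 424 442 514 522 393 417 427 430 415 416 429 441 426 436 338]
 [411 427 430 418 398 389 391 392 385 331 327 393 431 448 470 361]
 [413 412 390 335 262 254 230 194 194 179 185 292 449 465 476 405]
 [405 362 231 175 161 150 142 131 132 130 136 223 446 473 499 527]
 [428 368 209 138 134 132 148 145 143 155 129 237 586 636 624 630]
 [449 430 243 149 149 143 131 146 143 147 145 232 573 648 639 618]
 [391 451 265 149 145 139 149 142 131 147 150 202 460 616 603 497]
 [343 449 303 178 143 140 143 136 151 141 143 164 288 484 501 418]
 [312 448 333 191 161 149 151 136 141 138 153 181 313 475 494 483]
 [293 453 353 213 164 156 157 188 207 225 274 286 397 484 504 498]
 [287 454 418 283 267 262 300 340 349 414 471 479 495 496 494 494]
 [283 461 487 431 465 495 487 493 495 496 503 493 497 503 501 495]
 [260 398 487 502 505 508 507 507 506 505 505 510 497 501 499 494]]
[[227 217 214 227 212 199 209 202 213 195 206 205 207 206 209 186 174 189
  202 212 216 215]
 [229 221 225 244 224 210 194 192 210 211 198 190 184 179 172 153 144 184
  198 207 218 210]
 [236 226 218 226 214 212 209 208 192 204 
[... 1704 characters left out ...]
8
  201 208 197 218]
 [586 485 479 486 488 485 479 488 348 201 177 207 235 217 222 227 224 189
  200 215 201 219]]
tab [ 4  3  9  8 58] (np.float64(310.7241379310345), np.float64(208.56896551724137)) [520.56271101  30.67444529  75.        ] 1561.5183 ((7.615384101867676, 6.576923370361328), (6.864064693450928, 8.040761947631836), 78.69007110595703)
depth pt [520.56151594  30.6739289   75.01437859]
pad [  4   2  18  18 222] (np.float64(378.72972972972974), np.float64(194.03153153153153)) [ 550.99844857 -197.5507224   212.        ] 1428.8242 ((12.676471710205078, 10.70588207244873), (15.279744148254395, 17.46256446838379), 75.96376037597656)
depth pt [ 551.3133379  -197.89045418  209.20325839]
```

```bash
python3 - <<'E'
from h import *
d=np.load("top0.npz")["d"];i=manip.camera_info("top");K=np.array(i["intrinsics"]);E=np.array(i["extrinsics"])
v,u=np.mgrid[0:400,0:640];P=np.stack([(u-K[0,2])/K[0,0]*d,(v-K[1,2])/K[1,1]*d,d],-1)
W=(P-E[:3,3])@E[:3,:3]
ok=d>0
for x0 in range(380,760,40):
    print(x0,[int(W[...,2][ok&(W[...,0]>=x0)&(W[...,0]<x0+40)&(W[...,1]<=y0)&(W[...,1]>y0-40)].max(initial=-1)) for y0 in range(200,-360,-40)])
# press frame check
m=ok&(abs(W[...,0]-520.5)<14)&(abs(W[...,1]-30.7)<18)
print("z in tab",np.percentile(W[...,2][m],[10,50,90]))
m=ok&(W[...,2]>120)&(W[...,0]>470)&(W[...,0]<580)&(W[...,1]<-60)&(W[...,1]>-240)
print(np.round(W[m][np.argsort(W[m][:,1])][::8]).astype(int).tolist())
print(proj("scene",[520.5,30.7,75]),proj("scene",[551.2,-197,209]))
E
```

```text
380 [6, 12, 7, 8, 10, 7, 8, 10, 8, 16, 16, 15, 9, 11]
420 [10, 10, 8, 10, 8, 6, 8, 10, 6, 10, 9, 7, 8, 13]
460 [12, 11, 11, 20, 21, 21, 18, 18, 9, 8, 8, 11, 7, 103]
500 [8, 11, 10, 80, 81, 109, 133, 142, 173, 217, 231, 9, 9, 48]
540 [10, 9, 9, 24, 23, 56, 121, 143, 182, 218, 229, 8, 10, 11]
580 [10, 12, 11, 10, 28, 9, 8, 35, 35, 20, 11, 14, 9, 11]
620 [13, 7, 92, 92, 93, 53, 11, 27, 23, 9, 86, 93, 98, 99]
660 [113, 118, 114, 115, 115, 112, 26, 75, 74, 28, 136, 142, 143, 146]
700 [116, 117, 116, 118, 118, 114, 29, 79, 94, 94, 148, 146, 146, 145]
740 [114, 114, 118, 116, 115, 116, 203, 275, 176, 93, 148, 148, 148, 149]
z in tab [68.08731862 74.51969296 78.51323085]
[[533, -216, 220], [545, -212, 229], [543, -209, 225], [575, -208, 225], [540, -207, 222], [528, -204, 211], [562, -204, 226], [554, -201, 218], [556, -201, 222], [554, -198, 215], [550, -198, 218], [567, -195, 215], [538, -194, 216], [567, -192, 215], [541, -191, 217], [533, -189, 201], [535, -189, 207], [543, -186, 203], [532, -185, 207], [549, -183, 203], [566, -180, 202], [534, -180, 196], [573, -178, 200], [540, -177, 195], [570, -174, 200], [537, -173, 195], [564, -171, 196], [548, -168, 190], [546, -162, 178], [546, -158, 182], [554, -153, 169], [538, -150, 162], [544, -146, 164], [548, -143, 165], [542, -140, 160], [548, -137, 160], [542, -134, 155], [550, -127, 152], [543, -124, 149], [544, -117, 143], [539, -111, 130], [535, -107, 131], [543, -101, 125], [540, -94, 121], [540, -80, 124], [530, -73, 120], [526, -62, 125]]
[318.12167271 214.24814378] [373.82611738 194.10046548]
```

>>> apply_moves(
  series=[
    [[33.6,-48.5,0],[0,0,-1.092],0],
    [[33.6,-48.5,0],[0,0,-1.092],0],
    [[33.6,-48.5,0],[0,0,-1.092],0],
    [[33.6,-48.5,0],[0,0,-1.092],0],
    [[33.6,-48.5,0],[0,0,-1.092],0],
    [[33.6,-48.5,0],[0,0,-1.092],0],
    [[33.6,-48.5,0],[0,0,-1.092],0],
    [[33.6,-48.5,0],[0,0,-1.092],0],
    [[33.6,-48.5,0],[0,0,-1.092],0],
    [[33.6,-48.5,0],[0,0,-1.092],0],
  ],
  grip_force=20,
)

```text
clock: 1.35
eef_pos: [521.3, 30.5, 229.9]
eef_rot: [3.142, 0.001, 0.134]
wrist_force: [-0.3, 0.8, -0.4]
finger_gap: 0.8
```

>>> apply_moves(
  series=[
    [[0,0,-4],[0,0,0],0],
    [[0,0,-8],[0,0,0],0],
    [[0,0,-10],[0,0,0],0],
    [[0,0,-11],[0,0,0],0],
    [[0,0,-11.5],[0,0,0],0],
    [[0,0,-11.5],[0,0,0],0],
    [[0,0,-11.5],[0,0,0],0],
    [[0,0,-11.5],[0,0,0],0],
    [[0,0,-11.5],[0,0,0],0],
    [[0,0,-11.5],[0,0,0],0],
  ],
)

```text
clock: 2.6
eef_pos: [520.4, 33.2, 115.5]
eef_rot: [3.142, -0.0, 0.137]
wrist_force: [0.0, -0.2, 0.5]
finger_gap: 0.5
```

```bash
cat > look.py <<'E'
from h import *
import sys
k=sys.argv[1]
for n,(y0,y1,x0,x1) in(("scene",(160,260,280,420)),("top",(150,240,280,420))):
    p,d=manip.camera(n); np.savez(f"{n}{k}.npz",p=p,d=d)
    cv2.imwrite(f"pics/{n}{k}.png",cv2.resize(p[y0:y1,x0:x1,::-1],None,fx=5,fy=5,interpolation=2))
s=manip.read_state();print(s["clock"],s["eef_pos"],s["wrist_force"])
E
python3 look.py 1
```

```text
2.7 [520.36383157  33.16428045 115.47294747] [ 0.34093285 -0.35608365  0.08618697]
```

View pics/scene1.png

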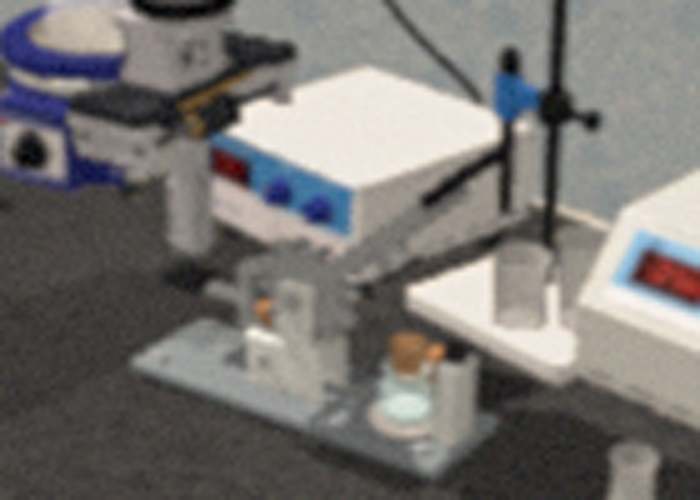

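View pics/top1.png

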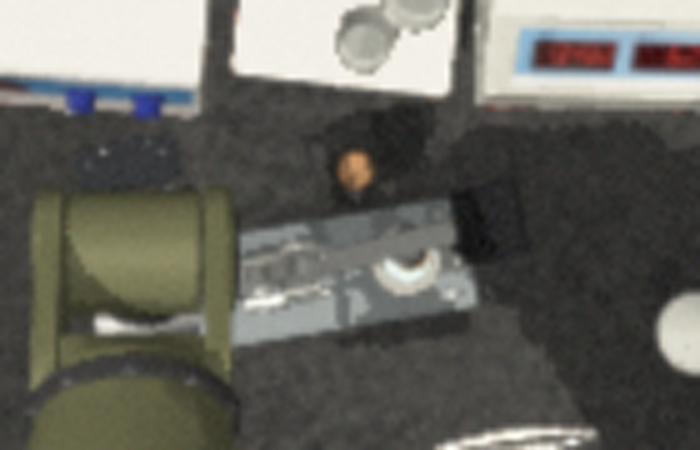

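>>> apply_moves(
  series=[
    [[0,0,-0.8],[0,0,0],0],
    [[0,0,-1.4],[0,0,0],0],
    [[0,0.05,-1.8],[0,0,0],0],
    [[0,0.1,-2.2],[0,0,0],0],
    [[0,0.2,-2.6],[0,0,0],0],
    [[-0.05,0.3,-3.0],[0,0,0],0],
    [[-0.05,0.4,-3.4],[0,0,0],0],
    [[-0.05,0.4,-3.7],[0,0,0],0],
    [[-0.05,0.4,-3.9],[0,0,0],0],
    [[-0.05,0.4,-3.9],[0,0,0],0],
  ],
)

```text
clock: 3.95
eef_pos: [520.0, 37.2, 77.0]
eef_rot: [-3.142, -0.0, 0.137]
wrist_force: [-3.8, 5.3, 10.9]
finger_gap: 0.6
```

```bash
python3 look.py 2
```

```text
4.05 [520.00250127  37.23551065  77.0172868 ] [-3.34691854  4.97059737  9.89387648]
```

View pics/scene2.png

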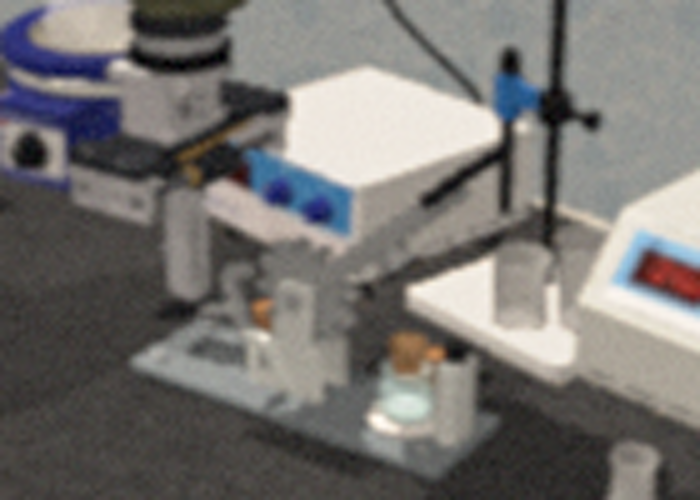

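>>> apply_moves(
  series=[
    [[0,0,-0.05],[0,0,0],0],
    [[0,0,-0.1],[0,0,0],0],
    [[0,0,-0.15],[0,0,0],0],
    [[0,0,-0.15],[0,0,0],0],
    [[0,0,-0.15],[0,0,0],0],
    [[0,0,-0.15],[0,0,0],0],
    [[0,0,-0.15],[0,0,0],0],
    [[0,0,-0.15],[0,0,0],0],
    [[0,0,-0.15],[0,0,0],0],
    [[0,0,-0.15],[0,0,0],0],
  ],
)

```text
clock: 5.3
eef_pos: [520.3, 37.3, 76.6]
eef_rot: [3.141, -0.001, 0.137]
wrist_force: [-8.4, 5.1, 23.1]
finger_gap: 0.2
```

>>> apply_moves(
  series=[
    [[0,0,4],[0,0,0],0],
    [[0,0,10],[0,0,0],0],
    [[0,0,16],[0,0,0],0],
    [[0,0,20.5],[0,0,0],0],
    [[0.8,-6,20.5],[0,0,0],0],
    [[1.6,-12,20.5],[0,0,0],0],
    [[2.4,-18,20.5],[0,0,0],0],
    [[3.2,-23,20.5],[0,0,0],0],
    [[3.2,-23,20.5],[0,0,0],0],
    [[3.2,-23,20.5],[0,0,0],0],
  ],
)

```text
clock: 6.55
eef_pos: [551.6, -192.6, 279.5]
eef_rot: [-3.141, 0.001, 0.137]
wrist_force: [0.2, -0.6, 0.7]
finger_gap: 0.4
```

```bash
python3 look.py 3; python3 - <<'E'
from h import *
for n in("scene3","top3"):
    d=np.load(n+".npz")["d"];i=manip.camera_info(n[:-1]);K=np.array(i["intrinsics"]);E=np.array(i["extrinsics"])
    v,u=np.mgrid[0:400,0:640];P=np.stack([(u-K[0,2])/K[0,0]*d,(v-K[1,2])/K[1,1]*d,d],-1)
    W=(P-E[:3,3])@E[:3,:3];m=(d>0)&(W[...,2]>25)&(W[...,2]<100)&(abs(W[...,0]-519)<20)&(W[...,1]>5)&(W[...,1]<70)
    A=W[m];A=A[np.argsort(A[:,1])];print(n,np.round(A[::max(1,len(A)//25)]).astype(int).tolist())
E
```

```text
6.65 [ 551.81599818 -191.83459094  279.95322336] [-0.36378332 -0.45431413  1.11473776]
scene3 [[522, 7, 55], [528, 9, 56], [520, 10, 55], [520, 10, 51], [519, 15, 54], [529, 15, 54], [519, 15, 49], [512, 18, 51], [508, 19, 52], [528, 19, 53], [518, 20, 48], [520, 22, 51], [506, 23, 52], [517, 23, 52], [523, 24, 53], [528, 24, 51], [513, 24, 53], [508, 25, 54], [534, 25, 53], [508, 25, 46], [521, 27, 53], [505, 27, 46], [532, 28, 52], [507, 29, 53], [518, 29, 53], [507, 29, 49], [505, 32, 45], [506, 33, 48], [532, 34, 50], [518, 35, 51], [530, 37, 50], [526, 39, 51], [506, 39, 42], [507, 40, 45], [512, 40, 47], [518, 41, 49], [504, 41, 46], [510, 43, 47], [506, 44, 40], [527, 45, 48], [502, 46, 41], [508, 47, 47], [504, 47, 44], [520, 48, 46], [530, 54, 44], [520, 54, 44]]
top3 [[520, 5, 56], [520, 9, 53], [521, 12, 50], [520, 16, 56], [524, 20, 52], [510, 20, 50], [524, 23, 54], [509, 23, 57], [531, 26, 57], [524, 27, 54], [514, 27, 51], [532, 30, 49], [510, 31, 57], [518, 31, 47], [524, 34, 54], [514, 34, 53], [507, 35, 47], [533, 38, 46], [514, 38, 50], [525, 41, 51], [533, 41, 45], [503, 42, 47], [528, 45, 53], [518, 45, 49], [503, 46, 48], [525, 49, 49], [522, 49, 43], [504, 49, 45], [530, 53, 42], [519, 53, 43], [511, 53, 40]]
```

View pics/scene3.png

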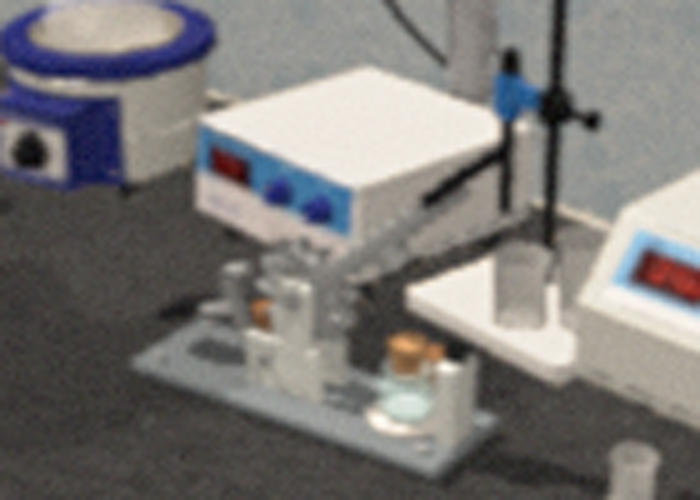

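View pics/top3.png

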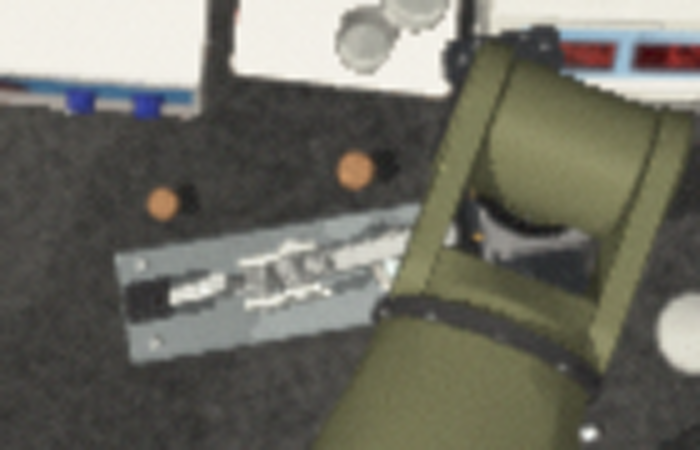

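>>> apply_moves(
  series=[
    [[0,0.3,-2],[0,0,0],0],
    [[-0.1,0.6,-3.5],[0,0,0],0],
    [[-0.1,0.6,-4.1],[0,0,0],0],
    [[-0.05,0.3,-4.6],[0,0,0],0],
    [[0,0,-5.1],[0,0,0],0],
    [[0.05,-0.4,-5.5],[0,0,0],0],
    [[0.1,-0.7,-5.9],[0,0,0],0],
    [[0.15,-1.2,-6.6],[0,0,0],0],
    [[0.2,-1.7,-7.3],[0,0,0],0],
    [[0.3,-2.1,-8.1],[0,0,0],0],
  ],
)

```text
clock: 7.9
eef_pos: [554.9, -214.3, 198.4]
eef_rot: [3.141, 0.0, 0.137]
wrist_force: [0.2, -1.3, 3.5]
finger_gap: 0.5
```

```bash
python3 look.py 4
```

```text
8.0 [ 554.47311459 -214.21827247  197.62869174] [-0.73198823 -0.00378951  0.9308091 ]
```

View pics/scene4.png

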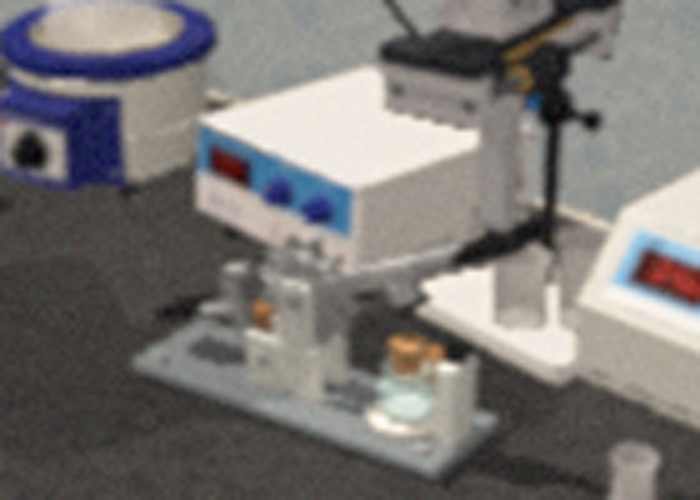

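>>> apply_moves(
  series=[
    [[0.05,-0.3,-0.7],[0,0,0],0],
    [[0.1,-0.7,-1.5],[0,0,0],0],
    [[0.15,-1.05,-2.35],[0,0,0],0],
    [[0.2,-1.3,-3.2],[0,0,0],0],
    [[0.2,-1.55,-4.0],[0,0,0],0],
    [[0.25,-1.75,-4.8],[0,0,0],0],
    [[0.25,-1.9,-5.5],[0,0,0],0],
    [[0.3,-2.0,-6.2],[0,0,0],0],
    [[0.3,-2.1,-6.8],[0,0,0],0],
    [[0.3,-2.1,-7.2],[0,0,0],0],
  ],
)

```text
clock: 9.25
eef_pos: [558.0, -234.9, 126.7]
eef_rot: [3.141, -0.0, 0.137]
wrist_force: [-0.7, 0.4, 5.1]
finger_gap: 0.1
```

```bash
python3 look.py 5
```

```text
9.35 [ 557.81598018 -234.96941346  126.48937434] [-0.11267683  0.39314894  0.35017124]
```

View pics/scene5.png

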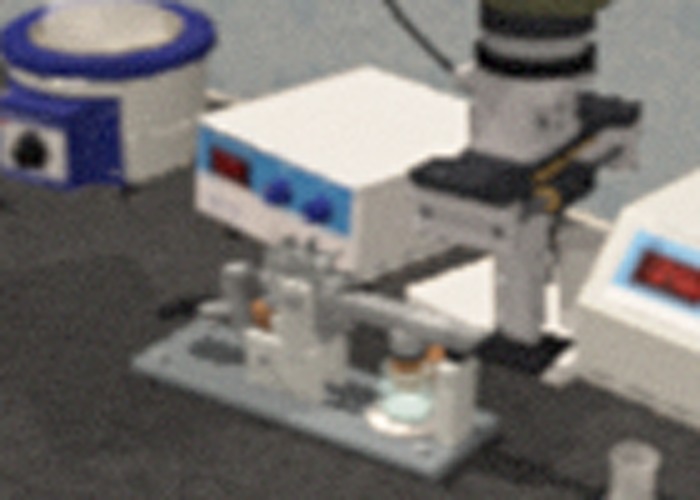

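>>> apply_moves(
  series=[
    [[0,0,-0.1],[0,0,0],0],
    [[0,0,-0.15],[0,0,0],0],
    [[0,0,-0.2],[0,0,0],0],
    [[0,0,-0.25],[0,0,0],0],
    [[0,0,-0.25],[0,0,0],0],
    [[0,0,-0.25],[0,0,0],0],
    [[0,0,-0.25],[0,0,0],0],
    [[0,0,-0.25],[0,0,0],0],
    [[0,0,-0.25],[0,0,0],0],
    [[0,0,-0.25],[0,0,0],0],
  ],
)

```text
clock: 10.6
eef_pos: [557.9, -235.1, 125.2]
eef_rot: [3.141, -0.001, 0.137]
wrist_force: [-3.9, -0.5, 9.0]
finger_gap: 0.4
```

>>> apply_moves(
  series=[
    [[0,0,-0.05],[0,0,0],0],
    [[0,0,-0.1],[0,0,0],0],
    [[0,0,-0.15],[0,0,0],0],
    [[0,0,-0.15],[0,0,0],0],
    [[0,0,-0.15],[0,0,0],0],
    [[0,0,-0.15],[0,0,0],0],
    [[0,0,-0.15],[0,0,0],0],
    [[0,0,-0.15],[0,0,0],0],
    [[0,0,-0.15],[0,0,0],0],
    [[0,0,-0.15],[0,0,0],0],
  ],
)

```text
clock: 11.85
eef_pos: [558.1, -235.1, 125.0]
eef_rot: [3.14, -0.001, 0.137]
wrist_force: [-8.5, 2.9, 22.0]
finger_gap: 0.4
```

Hard against the end stop: 22 N, with only 0.2 mm more travel. Now I retract straight up and look.

>>> apply_moves(
  series=[
    [[0,0,1],[0,0,0],0],
    [[0,0,4],[0,0,0],0],
    [[0,0,9],[0,0,0],0],
    [[0,0,14],[0,0,0],0],
    [[-4,0,18],[0,0,0],0],
    [[-9,0,20],[0,0,0],0],
    [[-14,0,20],[0,0,0],0],
    [[-17,0,20],[0,0,0],0],
    [[-17,0,20],[0,0,0],0],
    [[-17,0,20],[0,0,0],0],
  ],
)

```text
clock: 13.1
eef_pos: [388.4, -234.9, 323.0]
eef_rot: [3.142, -0.0, 0.137]
wrist_force: [-0.0, 0.7, -0.2]
finger_gap: 0.3
```

```bash
python3 look.py 6; python3 - <<'E'
from h import *
hz=np.array([534.8,-72.3,90]);ex=np.array([-.137,.9906,0]);ey=np.array([-.9906,-.137,0])
for n in("scene6","top6"):
    d=np.load(n+".npz")["d"];i=manip.camera_info(n[:-1]);K=np.array(i["intrinsics"]);E=np.array(i["extrinsics"])
    v,u=np.mgrid[0:400,0:640];P=np.stack([(u-K[0,2])/K[0,0]*d,(v-K[1,2])/K[1,1]*d,d],-1)
    W=(P-E[:3,3])@E[:3,:3];px=(W-hz)@ex;py=(W-hz)@ey;z=W[...,2]
    for nm,a,b in(("pad",-188,-148),("tab",98,126)):
        m=(d>0)&(px>a)&(px<b)&(abs(py)<13)&(z>30)&(z<150)
        print(n,nm,m.sum(),np.polyfit(px[m]-(a+b)/2,z[m],1).round(3))
E
```

```text
13.2 [ 388.54426346 -234.79876188  322.64027485] [0.00970444 0.25897034 0.3141286 ]
scene6 pad 43 [-1.20000e-02  1.00863e+02]
scene6 tab 22 [-0.272 47.798]
top6 pad 82 [7.70000e-02 1.00584e+02]
top6 tab 55 [-0.334 48.366]
```

View pics/scene6.png

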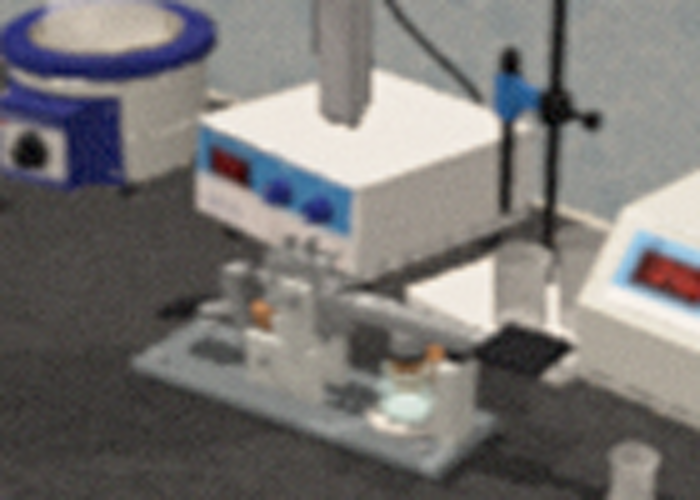

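View pics/top6.png

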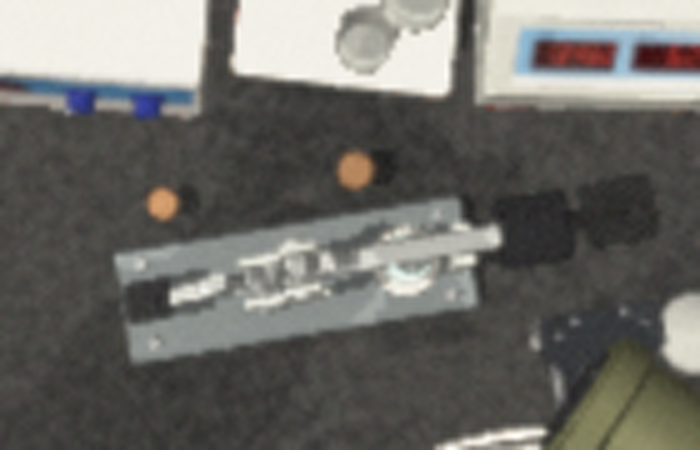

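```bash
python3 -c "
from cell import manip
print(manip.sign_off())"
```

```text
the job is handed in; nothing more can be done
None
```

I pressed the pawl's thumb tab down to its end stop, then pushed the press arm down by its pad to its end stop, and handed the job in at about 13 s.

- **Pawl:** I pushed the tab with closed fingertips until the force rose to 23 N with only 0.4 mm more travel. After I backed off, both cameras put the tab top at 48 mm, sloping 0.27 to 0.33, which fits its end stop of 0.32 rad. It was still down at the last look.
- **Press arm:** Only then did I follow the pad round its arc. At the bottom the force reached 22 N with 0.2 mm more travel, so it was on its stop. After letting go, the pad is level within the depth noise, at about 100.6 to 100.9 mm against 100 mm expected.
- **Cork:** The robot never went near the cork. I did not measure its depth directly, because the arm and foot hide it. That it is pressed home follows from the arm being at its stop.
- **Bystanders:** The two corks behind the press look unmoved. The tweezers and flask were only partly in the last view. I did not look again at the matchbox or the two bottles, but the tool passed well above everything.

The robot was clear of everything at hand-in, and no check failed.

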